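Open the sheet-metal folder and hold it open

ROBOT

A 6-joint arm with a two-finger parallel gripper is mounted at the origin on the work surface. World frame = base frame: x ahead of the robot, y to its left, z up, the work surface at z = 0. Lengths are in m, angles in rad, forces in N, time in s.
With the tool pointing down it reaches from about 0.375 to 0.9 m from the base axis. Payload 3.1 kg.
Tool frame: the origin (TCP) lies between the finger pads; the fingertips stand 22 mm ahead of it and the grasp point (between the pads) lies 3 mm ahead of it; z points along the fingers, y is the direction in which the jaws open and shut (so a half turn about z gives the same grasp; the last joint's range is limited). The gripper opens to 85 mm and grips with 20 to 120 N. Pads are 22 mm wide; open, the fingers measure 114 mm over their backs; the gripper's body (76 mm by 85 mm) begins 54 mm behind the grasp point. The pads swing forward as they close: fully open they stand 13 mm farther back than shut.
Start: joints at [0.998, 0.527, 1.433, -0, 1.181, -0.178], TCP at [0.24, 0.577, 0.214] pointing down, gripper open.
Joint ranges: [-3.08, 3.08], [-0.75, 2.2], [0.22, 2.44], [-1.43, 4.57], [0, 2.65], [-2.85, 2.85]. Speed limits (rad/s): [2.79, 2.79, 3.14, 3.14, 3.14, 3.14].

INTERFACE

Orientations are given as a unit quaternion [x, y, z, w].
In Python, from station import status, snapshot, manip gives the robot as it stands.
- The arm moves only by the tool move_arm, never from a script. Its argument "plan" is a list that holds one entry, the list of rows, each a list of 7 numbers: the turn, a rotation vector about the tool's x, y, z scaled (see below), then the shift along the tool's x, y, z scaled (see below), then the closure, from 0 (fully open) to 1 (shut). A call has exactly 8 rows; each row is the pose to reach, as a shift and turn from the pose commanded when the call began, along the tool's axes at that moment; what a row does not reach only later rows make up. The controller multiplies each number of a shift by 100 mm and each number of a turn by pi/4 rad. A row lasts 1/8 s, in which the tool goes at most 62.5 mm and 10.7 degrees, less where a joint would pass 70% of its speed; a pose out of reach is approached as far as the arm can. A call with a number of a shift or a turn outside -1 to 1 is refused whole. A call with a gripper value outside its range is refused whole. The fingers move at their own pace and stop on an object; "force" is the grip in N (left out, the last holds). Time passes only in rows, so rows that repeat a pose let the fingers close, or fill a call up. It gives the time, the measured TCP pose, the force and the opening at its end, in the units of the state.
- status.sense(): the state, without advancing time (a new reading comes with each control period).
- snapshot(name): name is "scene" or "top" or "wrist"; returns a dict with "img" (420x560x3 uint8, red, green, blue), "depth" (420x560 float32, m along the optical axis (not along the pixel's ray), 0 where there is no reading), "mtx" (3x3 intrinsics, pixels), "T" (4x4, takes a point from camera to world coordinates). Camera axes: x right, y up, looking along -z (the intrinsics and any distortion apply to the point x, -y, -z); pixel columns grow to the right and rows downward; lengths in m; the calibration is good to about 2 mm. A picture is of the moment at which its call begins.
- manip.sign_off(): hands the job in, once; it reports no verdict.
The state is a dict: "t": time; "q": joint angles; "qd": joint speeds; "tau": joint torques, N m; "tcp_pos": TCP position; "tool_rot": TCP orientation; "force": force on the tool from outside, world axes, zero at the start; "ft_torque": the same for the moment, N m; "finger_gap": opening from 0.0 (shut) to 1.0 (fully open).
Only numpy, scipy, OpenCV 4.12 (cv2) and the standard library are available. Lean on these libraries where they do the work, as an engineer would, in place of code of your own. Each camera call takes 0.05 s, during which the arm holds its last target. There are 200 camera calls.

TASK

I want to slide the next blank into the folding machine and the offcut tote is in my way: hang it by its wooden handle bar on the double hook at the left end of the machine, the bar lying across both prongs and the tote hanging upright. Then take the red grip of the cam lever at the right end, swing the lever up until the cam lifts the clamping beam to its highest point, and keep holding it there by the grip - finish while still holding it, because it springs back when let go. Don't throw the lever over the top, don't tip the tote out, and leave the other things on the bench where they are.

Things in the scene. Friction and masses are not known exactly. Their poses are not given: they have to be found in the camera images.
- tote_bar (a point): Middle of the offcut tote's handle bar: a round wooden rod 12 mm thick, level along this point's x, 140 mm clear between the end straps (22 mm wide, 3 mm thick). The bar's centre line is 125 mm above the tote's underside; z up. Free all round: 64 mm from it down to the tote's rim. Grip it from above, across the bar, at its middle.
- tote: The offcut tote: open tray of folded aluminium sheet, 140 (x) x 80 (y) x 55 mm high, with straps at both x ends carrying the handle bar, full of bits of sheet; 0.3 to 0.65 kg in all. Origin: centre of its underside; z up. It is the same either way round.
- hook: Yellow double hook outside the machine's left end frame: two upright strips 14 mm wide, 76 mm apart along x, top at z = 220 mm, each with an 8 mm round prong towards +y that dips to its lowest 53 mm out, then turns up to a tip at y = 72, z = 212 mm. 60 mm free between the strips for the fingers. Origin: on the bench, frame's outer face; x away from operator side, y out of left end, z up.
- hook_seat (a point): Where the middle of the tote's bar rests when hung: midway between the prongs, 194 mm above the bench, at the bar's centre line. The bar must lie along this point's x, across both prongs; it comes in over the tips from the +y side, with the prongs passing between the bar and the tote's rim, and is then lowered: 19 mm to the tips (+y), 49 mm to the strips (-y). z up. Tips end 18 mm above this point.
- cam_lever (a joint): Cam lever angle (rad). 0: beam shut, lever points to the operator's side (machine -x), 0.18 rad below level: its rest. Grows as the lever swings up. At 1.75 the lever stands straight up and the cam lifts the beam highest; beyond, the beam comes down again, to a stop at 2.36. No latch: it springs back to 0 when let go, pushing with up to about 7 N at the grip, 2 N at the top; past about 2.15 it falls over.
- clamp_beam (a joint): Lift of the clamping beam (m): 0 shut, 0.012 at the cam's highest point. Lift = 0.0102 x (cos(1.75 - cam_lever) + 0.178).
- lever_grip_center (a point): Middle of the lever's red grip: a sleeve 23 mm thick, 84 mm long, level along the machine's y, turning freely on its pin, so that it can be held from above with fingers on its -x and +x sides while the lever swings. It moves on a circle of 140 mm radius about lever_pivot. Its axes turn with the sleeve: for directions use lever_pivot.
- lever_pivot (a point): On the lever's pivot axis (this point's y), level with the grip's middle along y, 120 mm above the bench; axes as the machine's. At cam_lever = q the grip's middle is at x = -0.140 cos(q - 0.179), z = 0.140 sin(q - 0.179) from here. The flat lever arm is 49 mm to +y of the grip's middle; the machine's frame begins 75 mm to +y and is up to 220 mm high.
- lever_grip: The red sleeve itself, turning freely on the lever's pin; origin at its middle.
- bin_big: Bystander: grey plastic bin 160 x 110 x 80 mm. Origin at its underside.
- bin_small: Bystander: grey plastic bin 120 x 100 x 75 mm. Origin at its underside.
- snips: Bystander: tin snips with black handles, 250 mm long, lying flat. Origin at its underside.
- flower_a: Bystander: cut-out steel flower, 72 mm across. Origin at its underside.
- flower_b: Bystander: cut-out steel flower, 60 mm across. Origin at its underside.
- mallet: Bystander: hammer lying flat. Origin at its underside.
- oil: Bystander: small oil bottle, 48 mm wide, 110 mm tall. Origin at its underside.
- square: Bystander: steel square, 160 mm long, lying flat. Origin at its underside.
Things that resemble listed ones, but are neither listed nor needed, are in the scene too. Leave any yellow look-alike of the tote alone.

How it is judged:
By the outcome, as a careful person would: the job done as asked, in the order asked, and still so for the second after the job is handed in, while the arm keeps its last pose, push and grip.
It also fails if it takes over 58 s, if anything falls off the work surface, if the arm or the gripper's body presses on something with over 40 N, if the wrist force passes 120 N, or if a joint passes its speed limit or range.

## Working session

There is one attempt and no reset: what is moved stays moved. The work goes in short steps, Python scripts to look and compute and a tool call to move; the robot and the scene stay as the last step left them, time stands still between calls to the robot, and variables do not carry over. Pictures are saved under pics/ and viewed, on a budget of 10 in all, crops included, one or two more only if the job needs it, and the job is handed in when it is done.

Besides the shell and the picture viewer there is one more tool, called after "Request:" as name(argument=value, ...) on one line, values as JSON. move_arm: Moves the arm, as the interface text tells. Its arguments: {"type":"object","properties":{"plan":{"type":"array"},"force":{"type":"number"}},"required":["plan"]}

```bash
ls; mkdir -p pics
python3 - <<'E'
from station import status,snapshot
import cv2,numpy as np
for n in("scene","top"):
    s=snapshot(n); np.savez(f"{n}0.npz",**s); cv2.imwrite(f"pics/{n}0.png",s["img"][...,::-1]); print(n,s["mtx"].tolist(),s["T"].round(3).tolist(),s["depth"].min(),s["depth"].max())
print(status.sense())
E
```

```text
pics
scene [[391.12038804263386, 0.0, 280.65219933173836], [0.0, 391.12038804263386, 214.41969929601402], [0.0, 0.0, 1.0]] [[0.52, -0.675, 0.523, 1.134], [0.854, 0.409, -0.321, -0.3], [0.003, 0.614, 0.79, 1.077], [0.0, 0.0, 0.0, 1.0]] 0.0 3.7709177
top [[462.73477791887893, 0.0, 277.2164479669363], [0.0, 462.73477791887893, 211.7010265393488], [0.0, 0.0, 1.0]] [[0.024, 0.985, -0.171, 0.261], [-1.0, 0.024, -0.002, 0.079], [0.002, 0.171, 0.985, 1.625], [0.0, 0.0, 0.0, 1.0]] 0.0 2.555572
{'t': 0.1, 'q': array([ 9.97498792e-01,  5.28316710e-01,  1.43378592e+00, -2.86749157e-05,
        1.18139589e+00, -1.78490268e-01]), 'qd': array([ 0.00044391, -0.00323051, -0.00163725,  0.00206771, -0.00098993,
        0.000147  ]), 'tau': array([-1.79840704e-04, -4.43308139e+01, -1.78586465e+01, -2.26752827e-04,
        3.90709582e-03, -1.32507679e-06]), 'tcp_pos': array([0.23999403, 0.57634891, 0.21266248]), 'tool_rot': array([ 1.96118613e-01,  9.80579717e-01, -8.91264976e-04, -3.37491906e-04]), 'force': array([0.47730433, 0.51438014, 0.75460595]), 'ft_torque': array([ 0.02313869, -0.02773956, -0.01759974]), 'finger_gap': 0.996793189645112}
```

View pics/scene0.png

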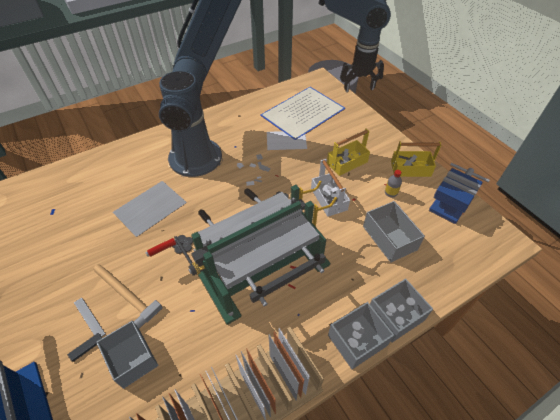

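View pics/top0.png

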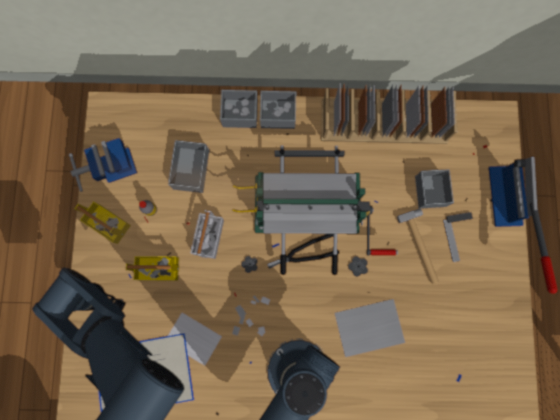

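The scene shows the silver tote at scene (330,190) / top (207,236), and the yellow hook prongs at top (245,188) and (245,211). The red lever grip is at scene (162,246) / top (382,252).

Candidates for the tote are the silver tray with a wooden bar at top (207,236) and the yellow look-alikes at (157,267) and (103,222). The silver one fits, being bare aluminium. The red handle at top (548,275) belongs to a shear, not the machine. I'll confirm both in an enlarged crop.

```bash
cat > h.py <<'E'
import numpy as np
def load(n):
    d=np.load(n); return {k:d[k] for k in d.files}
def ray(s,uv):
    K,T=s["mtx"],s["T"]; u,v=uv
    d=T[:3,:3]@np.array([(u-K[0,2])/K[0,0],-(v-K[1,2])/K[1,1],-1.])
    return T[:3,3],d
def at_z(s,uv,z):
    o,d=ray(s,uv); return o+d*(z-o[2])/d[2]
def cloud(s):
    K,T=s["mtx"],s["T"]; v,u=np.mgrid[:420,:560]; D=s["depth"]
    P=np.stack([(u-K[0,2])/K[0,0]*D,-(v-K[1,2])/K[1,1]*D,-D],-1)
    return P@T[:3,:3].T+T[:3,3]
E
python3 - <<'E'
from h import *
import cv2
t,s=load("top0.npz"),load("scene0.npz")
def crop(im,x,y,w,h,k): return cv2.resize(im[y:y+h,x:x+w],(w*k,h*k),interpolation=cv2.INTER_CUBIC)
a=crop(t["img"],180,170,100,100,4);b=crop(s["img"],290,150,100,100,4)
c=crop(t["img"],340,190,80,40*2-5,5)[:, :]; d=crop(s["img"],140,210,80,40,5)
c=crop(t["img"],340,195,100,50+25-25,4); d=crop(s["img"],130,215,100,50,4)
c=crop(t["img"],330,220,100,50,4)
cv2.imwrite("pics/c1.png",np.vstack([np.hstack([a,b]),np.hstack([c,d])])[...,::-1])
for n,m in(("top",t),("scene",s)):
    P=cloud(m); hsv=cv2.cvtColor(m["img"],cv2.COLOR_RGB2HSV)
    H,S,V=cv2.split(hsv)
    red=(((H<6)|(H>174))&(S>170)&(V>90))
    yel=((H>20)&(H<32)&(S>170)&(V>90)&(P[...,2]>0.1))
    for nm,k in(("red",red),("yel",yel)):
        N,L,st,ce=cv2.connectedComponentsWithStats(k.astype(np.uint8))
        for i in range(1,N):
            if st[i,4]>12: q=P[L==i]; print(n,nm,st[i].tolist(),ce[i].round(1),np.median(q,0).round(3),q.min(0).round(3),q.max(0).round(3))
E
```

```text
top red [140, 201, 6, 6, 30] [142.3 203.8] [0.54  0.532 0.11 ] [0.531 0.523 0.103] [0.55  0.541 0.119]
top red [371, 250, 24, 5, 120] [382.5 252. ] [ 0.399 -0.267  0.105] [ 0.391 -0.306  0.096] [ 0.407 -0.228  0.113]
top red [544, 257, 14, 37, 247] [550.6 275.3] [ 0.329 -0.755  0.204] [ 0.261 -1.321 -0.742] [0.387 0.079 1.625]
top yel [234, 186, 20, 3, 30] [243.  187.2] [0.586 0.194 0.194] [0.583 0.16  0.185] [0.59  0.219 0.218]
top yel [233, 208, 24, 4, 45] [246.3 210.3] [0.51  0.177 0.199] [0.506 0.147 0.184] [0.515 0.22  0.228]
top yel [169, 264, 5, 7, 25] [171.4 266.8] [0.334 0.419 0.121] [0.323 0.418 0.1  ] [0.343 0.427 0.136]
scene red [395, 170, 6, 6, 31] [397.3 172.6] [0.544 0.531 0.107] [0.533 0.522 0.101] [0.554 0.543 0.111]
scene red [148, 238, 27, 18, 180] [161.1 246.5] [ 0.408 -0.27   0.102] [ 0.393 -0.308  0.091] [ 0.415 -0.229  0.108]
scene yel [334, 143, 4, 9, 23] [335.9 147. ] [0.339 0.419 0.117] [0.329 0.416 0.1  ] [0.348 0.424 0.135]
scene yel [300, 181, 21, 12, 30] [309.6 188.4] [0.514 0.182 0.199] [0.51  0.147 0.185] [0.52  0.219 0.223]
scene yel [323, 198, 13, 10, 23] [330.4 203. ] [0.589 0.209 0.192] [0.586 0.179 0.184] [0.591 0.221 0.206]
scene yel [315, 205, 7, 5, 18] [316.9 207.7] [0.592 0.151 0.207] [ 0.586 -0.3    0.194] [1.134 0.171 1.077]
```

View pics/c1.png

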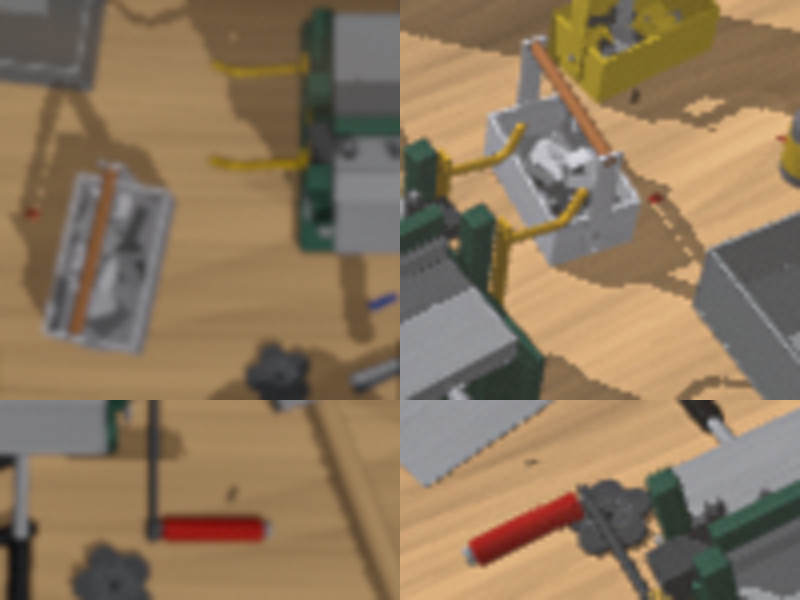

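The crop confirms the silver tray with an orange wooden bar, at top px about (189..207, 214..252). The yellow hook's prongs point at it. The red grip sits on the lever that reaches towards the robot. Next I'll measure the bar's axis and the hook and machine yaw.

Run:
```python
from h import *
import cv2
for n in("top","scene"):
    m=load(n+"0.npz");P=cloud(m);H,S,V=cv2.split(cv2.cvtColor(m["img"],cv2.COLOR_RGB2HSV))
    def rep(nm,k):
        vu=np.argwhere(k)
        q=P[k]; vx,vy,x,y=cv2.fitLine(q[:,:2].astype(np.float32),cv2.DIST_HUBER,0,.001,.001).ravel()
        e=(q[:,:2]-[x,y])@[vx,vy]; a,b=np.percentile(e,[1,99])
        c=np.array([x,y])+np.array([vx,vy])*(a+b)/2
        print(n,nm,len(q),"c",c.round(4),"dir",np.round([vx,vy],3),"len",round(b-a,3),"z",np.percentile(q[:,2],[5,50,95]).round(4),"px",vu.mean(0)[::-1].round(1),"atz",)
    box=(P[...,0]>.38)&(P[...,0]<.6)&(P[...,1]>.2)&(P[...,1]<.4)
    rep("bar",box&(P[...,2]>.105)&(P[...,2]<.15)&(H<20)&(S>110))
    y=(H>18)&(H<34)&(S>150)&(P[...,2]>.17)&(P[...,2]<.235)&(P[...,1]>.14)&(P[...,1]<.24)
    rep("prA",y&(P[...,0]<.55)&(P[...,0]>.48)); rep("prB",y&(P[...,0]>.55)&(P[...,0]<.63))
    rep("grip",((H<6)|(H>174))&(S>150)&(P[...,0]>.37)&(P[...,0]<.44)&(P[...,1]<-.2)&(P[...,1]>-.33)&(P[...,2]>.06))
    g=(H>60)&(H<90)&(S>90)&(P[...,2]>.1)&(P[...,2]<.25)&(P[...,0]>.3)&(P[...,0]<.8)
    rep("greenL",g&(P[...,1]>.06)&(P[...,1]<.17)); rep("greenR",g&(P[...,1]<-.08)&(P[...,1]>-.2))
```

```text
top bar 102 c [0.4465 0.3221] dir [ 0.985 -0.17 ] len 0.13 z [0.125  0.1309 0.1362] px [202.9 232.6] atz
top prA 61 c [0.5106 0.184 ] dir [ 0.032 -0.999] len 0.073 z [0.1853 0.1982 0.2233] px [245.7 210.1] atz
top prB 54 c [0.5858 0.1853] dir [ 0.031 -1.   ] len 0.071 z [0.1878 0.196  0.2192] px [245.  186.8] atz
top grip 124 c [ 0.3987 -0.2684] dir [ 0.02 -1.  ] len 0.079 z [0.098  0.105  0.1109] px [382.9 252. ] atz
top greenL 53 c [0.515  0.1048] dir [ 0.616 -0.788] len 0.094 z [0.1265 0.209  0.2224] px [262.4 214.5] atz
top greenR 209 c [ 0.5718 -0.1744] dir [ 0.998 -0.067] len 0.153 z [0.1337 0.205  0.2227] px [353.  200.5] atz
scene bar 104 c [0.4479 0.3205] dir [ 0.986 -0.165] len 0.128 z [0.1246 0.1285 0.132 ] px [332.2 174.5] atz
scene prA 67 c [0.5143 0.1824] dir [ 0.012 -1.   ] len 0.071 z [0.1828 0.1957 0.2168] px [307.2 190.2] atz
scene prB 75 c [0.5901 0.1847] dir [ 0.038 -0.999] len 0.073 z [0.1787 0.1954 0.2175] px [322.1 207.1] atz
scene grip 185 c [ 0.4085 -0.2684] dir [ 0.043 -0.999] len 0.079 z [0.0938 0.1021 0.1068] px [161.1 246.6] atz
scene greenL 2 c [0.5579 0.1202] dir [0.499 0.867] len 0.053 z [0.2041 0.2116 0.219 ] px [300.5 204. ] atz
scene greenR 4 c [ 0.5435 -0.1412] dir [0.12  0.993] len 0.1 z [0.2037 0.2111 0.2224] px [214.5 240. ] atz
```

The measurements agree across both views.

| Item | Measured | Check |
|---|---|---|
| Bar centre | (0.447, 0.3215), axis yaw −0.168 rad | top of bar at z ≈ 0.131, as it must be |
| Hook mid | x ≈ 0.550, seat y ≈ 0.2005 | prongs 75.5 mm apart, against 76 given |
| Machine yaw | ≈ +0.028 rad | from the prong lines and their baseline |

Now I'll move above the bar.

Request:
move_arm(plan=[[[0,0,0,-0.08,-0.04,0,0],[0,0,0,-0.22,-0.12,0,0],[0,0,0,-0.37,-0.2,0,0],[0,0,0,-0.52,-0.28,0,0],[0,0,0,-0.67,-0.36,0,0],[0,0,0,-0.8,-0.43,0,0],[0,0,0,-0.92,-0.5,0,0],[0,0,0,-0.97,-0.52,0,0]]])

```text
t: 1.1
tcp_pos: [0.3105, 0.4909, 0.2135]
tool_rot: [0.197, 0.98, -0.0, -0.0]
force: [-0.4, 0.1, 0.2]
finger_gap: 1.001
```

Request:
move_arm(plan=[[[0,0,0,-0.08,-0.04,0,0],[0,0,0,-0.22,-0.12,0,0],[0,0,0,-0.37,-0.2,0,0],[0,0,0,-0.52,-0.28,0,0],[0,0,0,-0.67,-0.36,0,0],[0,0,0,-0.8,-0.43,0,0],[0,0,0,-0.92,-0.5,0,0],[0,0,0,-0.97,-0.52,0,0]]])

```text
t: 2.1
tcp_pos: [0.3801, 0.4055, 0.2135]
tool_rot: [0.197, 0.98, 0.0, -0.0]
force: [-0.3, -0.2, 0.5]
finger_gap: 0.994
```

Request:
move_arm(plan=[[[0,0,-0.03,-0.08,-0.04,0,0],[0,0,-0.07,-0.22,-0.12,0,0],[0,0,-0.11,-0.37,-0.2,0,0],[0,0,-0.15,-0.52,-0.28,0,0],[0,0,-0.19,-0.67,-0.36,0,0],[0,0,-0.23,-0.8,-0.43,0,0],[0,0,-0.27,-0.92,-0.5,0,0],[0,0,-0.29,-0.96,-0.52,0,0]]])

```text
t: 3.1
tcp_pos: [0.4484, 0.3211, 0.2135]
tool_rot: [0.083, 0.997, 0.0, -0.0]
force: [-0.2, -0.5, -0.5]
finger_gap: 1.004
```

```bash
cat >> h.py <<'E'
from scipy.spatial.transform import Rotation as R
def plan(st,pos,yaw):
    "shift (units) and turn (units) from measured pose to pos with tool down and tool y at yaw"
    r=R.from_quat(st["tool_rot"]); x,y=np.cos(yaw),np.sin(yaw)
    t=R.from_matrix(np.array([[y,x,0],[-x,y,0],[0,0,-1]]))  # columns x,y,z
    return (r.inv()*t).as_rotvec()/(np.pi/4), r.inv().apply(np.array(pos)-st["tcp_pos"])/.1
E
python3 - <<'E'
from station import status,snapshot
from h import *
import cv2
st=status.sense();s=snapshot("wrist");np.savez("w1.npz",**s);cv2.imwrite("pics/w1.png",s["img"][...,::-1])
print(st["t"],st["tcp_pos"],st["tool_rot"],st["force"],s["T"].round(3).tolist())
print(plan(st,[.447,.3215,.128],1.403))
E
```

```text
3.1 [0.4484024  0.3210669  0.21349187] [ 8.34851520e-02  9.96509017e-01  9.00851424e-05 -2.07468429e-05] [-0.23798491 -0.45922398 -0.49674678] [[0.167, -0.936, -0.31, 0.369], [0.986, 0.158, 0.053, 0.334], [-0.001, -0.314, 0.949, 0.374], [0.0, 0.0, 0.0, 1.0]]Traceback (most recent call last):
  File "<stdin>", line 6, in <module>
  File "h.py", line 18, in plan
    t=R.from_matrix(np.array([[y,x,0],[-x,y,0],[0,0,-1]]))  # columns x,y,z
  File "scipy/spatial/transform/_rotation.pyx", line 1143, in scipy.spatial.transform._rotation.Rotation.from_matrix
ValueError: Non-positive determinant (left-handed or null coordinate frame) in rotation matrix 0: [[ 0.9859552   0.16701003  0.        ]
 [-0.16701003  0.9859552   0.        ]
 [ 0.          0.         -1.        ]].
```

View pics/w1.png

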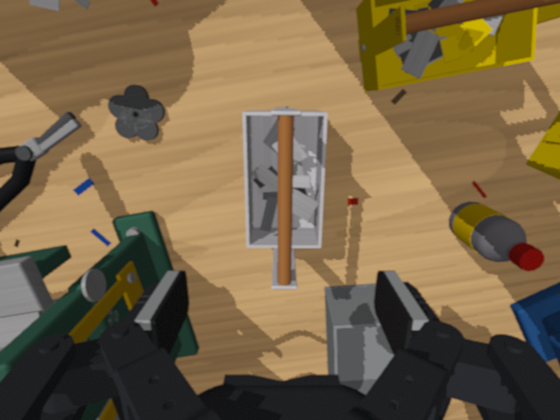

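The wrist view shows the bar running straight up the image from px (286,113) to (285,286), aligned between the open pads at (165,310) and (400,310). Rays will refine its centre.

```bash
sed -i 's/\[\[y,x,0\],\[-x,y,0\]/[[-y,x,0],[x,y,0]/' h.py
python3 - <<'E'
from station import status
from h import *
import cv2
s=load("w1.npz");st=status.sense()
H,S,V=cv2.split(cv2.cvtColor(s["img"],cv2.COLOR_RGB2HSV)); P=cloud(s)
k=(H<20)&(S>120)&(P[...,2]>.105)&(P[...,2]<.15); k[:, :240]=0;k[:,330:]=0
v,u=np.where(k); print(u.min(),u.max(),v.min(),v.max(),np.median(P[k][:,2]))
a=at_z(s,(np.median(u[v<v.min()+8]),v.min()),.125);b=at_z(s,(np.median(u[v>v.max()-8]),v.max()),.125)
c=(a+b)/2;print(a,b,c,np.linalg.norm(a-b),np.arctan2(*(a-b)[[1,0]]), "depth mean",P[k].mean(0))
yaw=np.arctan2(*(a-b)[[1,0]]); yaw=(yaw+np.pi/2)%np.pi
print(yaw,plan(st,[c[0],c[1],.128],yaw))
E
```

```text
278 292 116 284 0.12983087917437403
[0.3801819 0.3352278 0.125    ] [0.51919532 0.31133931 0.125     ] [0.44968861 0.32328355 0.125     ] 0.14105102248633722 2.9714117530362434 depth mean [0.44139764 0.32448464 0.1296534 ]
1.4006154262413464 (array([8.61427512e-05, 2.66930886e-04, 4.22074987e-03]), array([-0.00680842,  0.02446647,  0.85513209]))
```

The bar measures 141 mm, which matches. I'll descend, close, then lift.

Request:
move_arm(plan=[[[0,0,0,0,0.02,0.08,0],[0,0,0,0,0.02,0.22,0],[0,0,0,0,0.02,0.38,0],[0,0,0,0,0.02,0.54,0],[0,0,0,0,0.02,0.69,0],[0,0,0,0,0.02,0.8,0],[0,0,0,0,0.02,0.85,0],[0,0,0,0,0.02,0.855,0]]])

```text
t: 4.15
tcp_pos: [0.4484, 0.3233, 0.1278]
tool_rot: [0.083, 0.997, -0.0, -0.0]
force: [0.0, -0.2, 0.4]
finger_gap: 1.0
```

Request:
move_arm(plan=[[[0,0,0,0,0,0,0.4],[0,0,0,0,0,0,0.8],[0,0,0,0,0,0,1],[0,0,0,0,0,0,1],[0,0,0,0,0,0,1],[0,0,0,0,0,0,1],[0,0,0,0,0,0,1],[0,0,0,0,0,0,1]]], force=90)

```text
t: 5.15
tcp_pos: [0.4483, 0.3233, 0.128]
tool_rot: [0.083, 0.997, -0.0, -0.0]
force: [-0.2, 0.1, 0.0]
finger_gap: -0.001
```

Request:
move_arm(plan=[[[0,0,0,0,0,-0.04,1],[0,0,0,0,0,-0.14,1],[0,0,0,0,0,-0.28,1],[0,0,0,0,0,-0.44,1],[0,0,0,0,0,-0.6,1],[0,0,0,0,0,-0.75,1],[0,0,0,0,0,-0.86,1],[0,0,0,0,0,-0.9,1]]])

```text
t: 6.15
tcp_pos: [0.4487, 0.3235, 0.219]
tool_rot: [0.083, 0.997, 0.0, 0.001]
force: [0.1, 0.2, 0.3]
finger_gap: -0.002
```

The gap reads 0, so the fingers shut on nothing. I'll look before doing anything else.

Run:
```python
from station import status,snapshot
from h import *
import cv2
st=status.sense();s=snapshot("wrist");np.savez("w2.npz",**s);t=snapshot("scene");np.savez("s2.npz",**t)
c=cv2.resize(t["img"][120:240,280:400],(420,420),interpolation=cv2.INTER_CUBIC)
cv2.imwrite("pics/w2.png",cv2.resize(np.hstack([s["img"],c]),(800,343))[...,::-1]); print(st["tcp_pos"],s["T"].round(3).tolist())
```

```text
[0.44870707 0.32352172 0.21897646] [[0.167, -0.936, -0.311, 0.369], [0.986, 0.158, 0.053, 0.337], [-0.0, -0.315, 0.949, 0.379], [0.0, 0.0, 0.0, 1.0]]
```

View pics/w2.png

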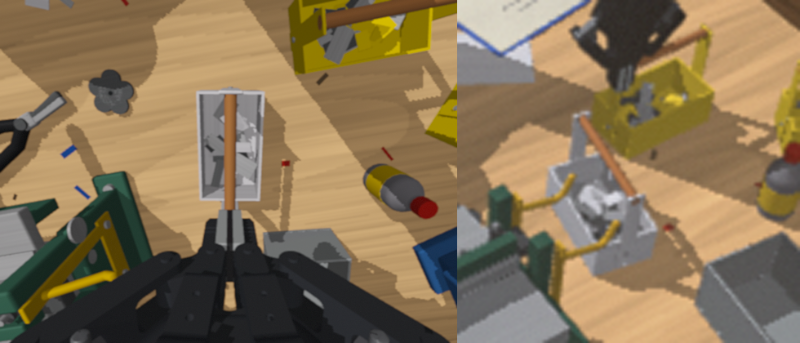

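The tote is untouched. In the scene crop the fingertips (about (622,78) in the picture) are well short of the bar. I'll compare the measured fingertip position with the reported TCP.

Run:
```python
from station import status
from h import *
s=load("s2.npz");w=load("w2.npz");tcp=np.array([.4487,.3235,.219])
def proj(s,p):
    c=np.linalg.inv(s["T"])@np.append(p,1);K=s["mtx"];return K[0,0]*c[0]/-c[2]+K[0,2],K[1,1]*-c[1]/-c[2]+K[1,2]
for z in(.219,.197):print("z",z,"scene",proj(s,[*tcp[:2],z]),"wrist",proj(w,[*tcp[:2],z]))
P=cloud(s);V=s["img"].max(-1)
k=(V<100)&(P[...,2]>.12)&(P[...,2]<.4);k[:120]=0;k[160:]=0;k[:,:310]=0;k[:,345:]=0
for r in range(120,156,3):
    q=P[r][k[r]]
    if len(q):print(r,np.where(k[r])[0][[0,-1]],np.median(q,0).round(3))
P=cloud(w)
for r in range(230,330,8):print(r,P[r,284].round(3),w["img"][r,284],P[r,270].round(3))
```

```text
z 0.219 scene (np.float64(335.53824053636595), np.float64(153.89428393738612)) wrist (np.float64(281.58140714685095), np.float64(256.0465176229733))
z 0.197 scene (np.float64(334.7592300633213), np.float64(158.94589052985876)) wrist (np.float64(281.537668120262), np.float64(239.64267778184555))
120 [329 344] [0.467 0.291 0.378]
123 [328 344] [0.467 0.291 0.368]
126 [329 344] [0.457 0.305 0.345]
129 [321 344] [0.458 0.299 0.337]
132 [323 344] [0.458 0.301 0.325]
135 [323 344] [0.457 0.308 0.313]
138 [326 344] [0.457 0.306 0.294]
141 [329 343] [0.457 0.309 0.286]
144 [333 341] [0.457 0.315 0.269]
147 [333 341] [0.456 0.316 0.258]
150 [334 339] [0.459 0.315 0.246]
230 [0.47  0.322 0.13 ] [144  95  51] [0.512 0.299 0.019]
238 [0.476 0.321 0.131] [143  94  51] [0.512 0.3   0.041]
246 [0.484 0.32  0.13 ] [142  93  49] [ 0.541  0.293 -0.001]
254 [0.491 0.319 0.131] [143  94  51] [0.552 0.291 0.001]
262 [0.438 0.326 0.246] [70 70 71] [0.437 0.32  0.246]
270 [0.439 0.326 0.253] [62 62 62] [0.437 0.32  0.254]
278 [0.438 0.326 0.261] [61 60 61] [0.437 0.32  0.26 ]
286 [0.438 0.326 0.267] [55 55 56] [0.437 0.321 0.267]
294 [0.438 0.326 0.272] [47 47 47] [0.438 0.321 0.272]
302 [0.441 0.326 0.274] [65 65 65] [0.437 0.321 0.278]
310 [0.443 0.325 0.275] [30 29 29] [0.437 0.321 0.283]
318 [0.448 0.325 0.274] [28 28 29] [0.437 0.321 0.287]
326 [0.451 0.324 0.274] [25 25 26] [0.437 0.322 0.292]
```

Both cameras put the shut fingertips at about (0.449, 0.324, 0.243), but the stated geometry with a reported TCP z of 0.219 predicts 0.197. x and y agree. In z the real fingertips are about 45 mm higher than reported, so I'll pin that offset down more exactly.

Run:
```python
from h import *
w=load("w2.npz");s=load("s2.npz");P=cloud(w)
for r in range(250,266,1):
    k=(P[r,:,2]>.2)&(P[r,:,2]<.3); c=np.where(k[240:320])[0]+240
    if len(c):print(r,c[0],c[-1],np.median(P[r,c],0).round(4),P[r,c].min(0).round(3),P[r,c].max(0).round(3))
P=cloud(s);
for r in range(146,162):
    k=(np.linalg.norm(P[r,:,:2]-[.449,.324],axis=-1)<.035)&(P[r,:,2]>.18)
    c=np.where(k)[0]
    if len(c):print(r,c[0],c[-1],np.median(P[r,c],0).round(4))
```

```text
257 268 295 [0.4383 0.3252 0.2406] [0.437 0.319 0.24 ] [0.44  0.331 0.242]
258 268 295 [0.4382 0.3252 0.2419] [0.437 0.319 0.241] [0.44  0.331 0.243]
259 268 295 [0.4382 0.3252 0.243 ] [0.437 0.319 0.242] [0.44  0.331 0.244]
260 268 295 [0.4381 0.3252 0.244 ] [0.437 0.319 0.243] [0.439 0.331 0.245]
261 268 295 [0.4384 0.3252 0.2448] [0.437 0.319 0.244] [0.44  0.331 0.246]
262 268 295 [0.4382 0.3252 0.2458] [0.437 0.319 0.245] [0.44  0.331 0.247]
263 267 296 [0.4383 0.3251 0.2471] [0.437 0.319 0.245] [0.439 0.332 0.248]
264 267 296 [0.4383 0.3252 0.2481] [0.437 0.319 0.247] [0.44  0.332 0.249]
265 267 296 [0.4382 0.3252 0.2488] [0.437 0.319 0.248] [0.44  0.332 0.25 ]
146 332 341 [0.4563 0.3156 0.261 ]
147 332 341 [0.4561 0.315  0.2567]
148 332 341 [0.4555 0.3176 0.2519]
149 333 340 [0.4558 0.317  0.2491]
150 334 339 [0.4594 0.3153 0.2464]
151 335 339 [0.4586 0.3187 0.2411]
152 335 336 [0.4568 0.3147 0.2379]
```

Tip z is 0.240 in both views, so the fingers are 43 mm shorter than stated and everything must be commanded 43 mm lower: bar grasp at reported z ≈ 0.0855. I'll open, descend and regrip.

Request:
move_arm(plan=[[[0,0,0,0,0,0,0.4],[0,0,0,0,0,0,0.3],[0,0,0,0,0,0,0.3],[0,0,0,0,0,0.15,0.3],[0,0,0,0,0,0.35,0.3],[0,0,0,0,0,0.55,0.3],[0,0,0,0,0,0.7,0.3],[0,0,0,0,0,0.8,0.3]]])

```text
t: 7.25
tcp_pos: [0.4479, 0.3231, 0.1367]
tool_rot: [0.083, 0.997, -0.0, -0.001]
force: [-0.6, -0.6, 0.3]
finger_gap: 0.701
```

Request:
move_arm(plan=[[[0,0,0,0,0,0.06,0.3],[0,0,0,0,0,0.16,0.3],[0,0,0,0,0,0.28,0.3],[0,0,0,0,0,0.38,0.3],[0,0,0,0,0,0.46,0.3],[0,0,0,0,0,0.51,0.3],[0,0,0,0,0,0.53,0.3],[0,0,0,0,0,0.53,0.3]]])

```text
t: 8.25
tcp_pos: [0.4484, 0.3234, 0.085]
tool_rot: [0.083, 0.997, 0.0, 0.0]
force: [-1.3, 0.8, 0.3]
finger_gap: 0.7
```

Request:
move_arm(plan=[[[0,0,0,0,0,0,0.6],[0,0,0,0,0,0,0.8],[0,0,0,0,0,0,1],[0,0,0,0,0,0,1],[0,0,0,0,0,0,1],[0,0,0,0,0,0,1],[0,0,0,0,0,0,1],[0,0,0,0,0,0,1]]], force=90)

```text
t: 9.25
tcp_pos: [0.4486, 0.3237, 0.0853]
tool_rot: [0.083, 0.997, 0.0, 0.0]
force: [0.0, 2.3, 6.2]
finger_gap: 0.11
```

The bar is held (gap 0.11, about the bar's thickness). I'll lift slowly.

Request:
move_arm(plan=[[[0,0,0,0,0,-0.04,1],[0,0,0,0,0,-0.14,1],[0,0,0,0,0,-0.28,1],[0,0,0,0,0,-0.46,1],[0,0,0,0,0,-0.64,1],[0,0,0,0,0,-0.82,1],[0,0,0,0,0,-0.95,1],[0,0,0,0,0,-1,1]]])

```text
t: 10.25
tcp_pos: [0.4488, 0.3235, 0.1862]
tool_rot: [0.083, 0.997, 0.0, 0.001]
force: [0.4, -0.5, -2.8]
finger_gap: 0.113
```

Run:
```python
from station import status,snapshot
from h import *
import cv2
st=status.sense();s=snapshot("wrist");np.savez("w3.npz",**s);t=snapshot("scene");np.savez("s3.npz",**t)
c=cv2.resize(t["img"][110:230,280:400],(420,420),interpolation=cv2.INTER_CUBIC)
cv2.imwrite("pics/w3.png",cv2.resize(np.hstack([s["img"],c]),(800,343))[...,::-1]); print(st["tcp_pos"],st["force"],st["ft_torque"])
# pre-approach: 75 mm out of the seat along machine y
th=.028;seat=np.array([.5497,.2005]);my=np.array([-np.sin(th),np.cos(th)])
print(plan(st,[*(seat+.075*my),.193],np.pi/2+th),plan(st,[*seat,.193],np.pi/2+th))
m=load("w3.npz");P=cloud(m);H,S,V=cv2.split(cv2.cvtColor(m["img"],cv2.COLOR_RGB2HSV))
k=(H<20)&(S>120)&(P[...,2]>.2)&(P[...,2]<.26);print("bar",P[k].mean(0),np.percentile(P[k],[1,99],axis=0).round(4).tolist())
```

```text
[0.44875566 0.32345083 0.18616755] [ 0.38272983 -0.46909825 -2.78119998] [-0.01750662  0.03110553 -0.02594732]
(array([ 0.00093704,  0.00202277, -0.24833969]), array([-1.0545659 , -0.30871491, -0.06700876])) (array([ 0.00093704,  0.00202277, -0.24833969]), array([-1.19992467, -1.04449385, -0.0674414 ]))
bar [0.42583907 0.32704487 0.23048634] [[0.3803, 0.3137, 0.2272], [0.486, 0.3386, 0.2327]]
```

View pics/w3.png

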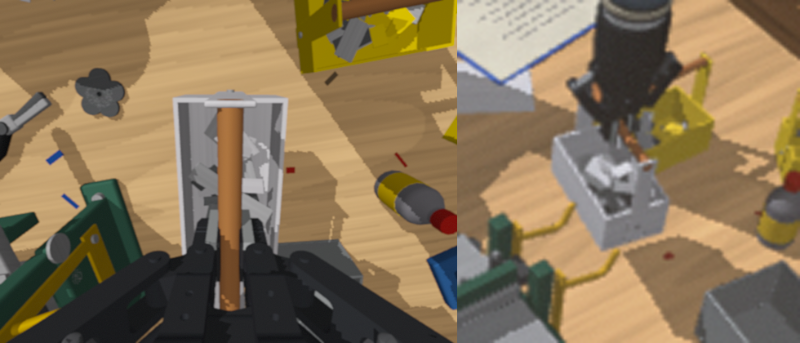

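The tote hangs level from the gripper, with the bar top at z 0.2305 (centre about 0.225) and clear of the prongs. Now to the pre-approach pose in front of the tips, with the yaw aligned.

Request:
move_arm(plan=[[[0,0,-0.01,-0.03,-0.01,-0.02,1],[0,0,-0.04,-0.14,-0.04,-0.04,1],[0,0,-0.08,-0.3,-0.09,-0.06,1],[0,0,-0.13,-0.49,-0.16,-0.08,1],[0,0,-0.18,-0.68,-0.22,-0.08,1],[0,0,-0.22,-0.84,-0.27,-0.08,1],[0,0,-0.24,-0.95,-0.3,-0.08,1],[0,0,-0.25,-1,-0.31,-0.08,1]]])

```text
t: 11.35
tcp_pos: [0.5421, 0.2758, 0.1925]
tool_rot: [-0.015, 1.0, -0.0, -0.0]
force: [-0.0, 0.4, -3.0]
finger_gap: 0.109
```

Run:
```python
from station import status,snapshot
from h import *
import cv2
st=status.sense();s=snapshot("wrist");np.savez("w4.npz",**s);t=snapshot("scene");np.savez("s4.npz",**t);o=snapshot("top");np.savez("t4.npz",**o)
print(st["tcp_pos"],st["tool_rot"],st["force"])
th=.028;seat=np.array([.5497,.2005])
print(plan(st,[*seat,.194],np.pi/2+th))
for n,m in(("w",s),("s",t),("t",o)):
    P=cloud(m);H,S,V=cv2.split(cv2.cvtColor(m["img"],cv2.COLOR_RGB2HSV))
    y=(H>18)&(H<34)&(S>150)&(P[...,2]>.175)&(P[...,2]<.235)&(P[...,1]>.14)&(P[...,1]<.24)
    for a,b in((.48,.55),(.55,.63)):
        q=P[y&(P[...,0]>a)&(P[...,0]<b)]
        if len(q)>5:
            f=cv2.fitLine(q[:,:2].astype(np.float32),cv2.DIST_HUBER,0,.001,.001).ravel();print(n,"prong",len(q),f.round(3),"tip y",np.percentile(q[:,1],99).round(4))
    k=(H<20)&(S>120)&(P[...,2]>.225)&(P[...,2]<.26)&(abs(P[...,1]-.28)<.05)&(abs(P[...,0]-.54)<.1);q=P[k]
    if len(q)>5:print(n,"bar",len(q),q.mean(0),cv2.fitLine(q[:,:2].astype(np.float32),cv2.DIST_HUBER,0,.001,.001).ravel().round(3),np.percentile(q,[1,99],axis=0).round(4).tolist())
```

```text
[0.54212616 0.27577097 0.19245964] [-1.45195013e-02  9.99894462e-01 -9.18469248e-05 -4.89628279e-04] [-0.02993631  0.38773951 -3.00374992]
(array([-0.00021641, -0.00124998,  0.0013242 ]), array([-0.05383579, -0.7545941 , -0.01532862]))
w prong 3819 [ 0.016 -1.     0.511  0.173] tip y 0.2236
w prong 2790 [ 0.023 -1.     0.586  0.175] tip y 0.2098
w bar 6567 [0.5191388  0.27476463 0.23680583] [1.    0.028 0.519 0.275] [[0.4731, 0.2687, 0.2335], [0.5804, 0.2808, 0.239]]
s prong 64 [ 0.013 -1.     0.515  0.177] tip y 0.2185
s prong 74 [ 0.036 -0.999  0.591  0.175] tip y 0.2216
s bar 62 [0.57071775 0.2738954  0.23634451] [1.    0.021 0.571 0.274] [[0.4744, 0.2686, 0.2319], [0.608, 0.2806, 0.2401]]
t prong 58 [ 0.043 -0.999  0.51   0.187] tip y 0.2192
t prong 56 [ 0.048 -0.999  0.586  0.179] tip y 0.221
```

The prongs' midline is at x ≈ 0.550 and their tips end at y ≈ 0.222. The bar is parallel to the machine within 0.005 rad, with its centre at z ≈ 0.232. I'll bring it in over the tips.

Request:
move_arm(plan=[[[0,0,0,-0.02,-0.04,0,1],[0,0,0,-0.04,-0.14,-0.01,1],[0,0,0,-0.06,-0.27,-0.01,1],[0,0,0,-0.07,-0.4,-0.01,1],[0,0,0,-0.07,-0.53,-0.01,1],[0,0,0,-0.07,-0.64,-0.01,1],[0,0,0,-0.07,-0.71,-0.01,1],[0,0,0,-0.07,-0.73,-0.01,1]]])

```text
t: 12.5
tcp_pos: [0.551, 0.2029, 0.1941]
tool_rot: [-0.014, 1.0, 0.0, 0.0]
force: [-0.7, 0.7, -3.3]
finger_gap: 0.113
```

Run:
```python
from station import status,snapshot
from h import *
import cv2
st=status.sense();s=snapshot("wrist");t=snapshot("scene")
c=cv2.resize(t["img"][130:250,260:380],(420,420),interpolation=cv2.INTER_CUBIC)
cv2.imwrite("pics/w5.png",cv2.resize(np.hstack([s["img"],c]),(800,343))[...,::-1]); print(st["tcp_pos"],st["force"])
```

```text
[0.55100511 0.20291595 0.19406532] [-0.67268464  0.69673624 -3.33698018]
```

View pics/w5.png

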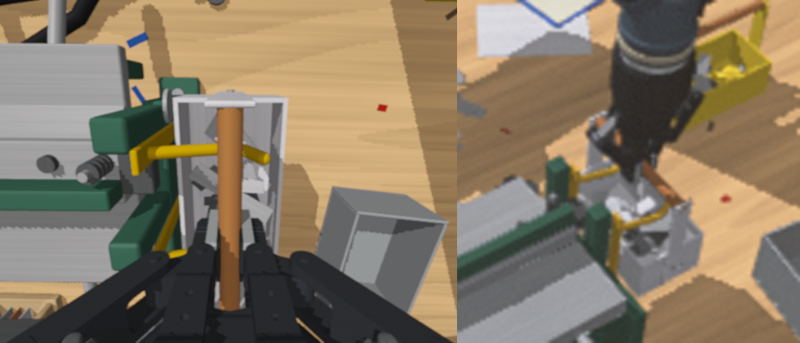

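The prong passes under the bar at about (230,150), its tip is beyond at (265,157), and it lies over the tote's rim, as required. Lowering.

Request:
move_arm(plan=[[[0,0,0,0,0,0.03,1],[0,0,0,0,0,0.09,1],[0,0,0,0,0,0.16,1],[0,0,0,0,0,0.23,1],[0,0,0,0,0,0.29,1],[0,0,0,0,0,0.34,1],[0,0,0,0,0,0.36,1],[0,0,0,0,0,0.37,1]]])

```text
t: 13.6
tcp_pos: [0.5511, 0.2034, 0.157]
tool_rot: [-0.015, 1.0, -0.0, 0.0]
force: [0.6, -0.3, -2.9]
finger_gap: 0.109
```

Request:
move_arm(plan=[[[0,0,0,0,0,0.01,1],[0,0,0,0,0,0.02,1],[0,0,0,0,0,0.02,1],[0,0,0,0,0,0.03,1],[0,0,0,0,0,0.03,1],[0,0,0,0,0,0.03,1],[0,0,0,0,0,0.03,1],[0,0,0,0,0,0.03,1]]])

```text
t: 14.6
tcp_pos: [0.5512, 0.2035, 0.1553]
tool_rot: [-0.015, 1.0, 0.0, 0.001]
force: [-2.5, -0.9, 5.5]
finger_gap: 0.108
```

Contact: the vertical force went from −3 to +5.5 N at bar z ≈ 0.195. I'll open partway, let it settle, then retreat upwards.

Request:
move_arm(plan=[[[0,0,0,0,0,0,0.85],[0,0,0,0,0,0,0.75],[0,0,0,0,0,0,0.65],[0,0,0,0,0,0,0.6],[0,0,0,0,0,0,0.55],[0,0,0,0,0,0,0.55],[0,0,0,0,0,0,0.55],[0,0,0,0,0,0,0.55]]])

```text
t: 15.6
tcp_pos: [0.551, 0.2034, 0.154]
tool_rot: [-0.015, 1.0, -0.0, 0.0]
force: [0.1, 0.1, 0.3]
finger_gap: 0.452
```

Request:
move_arm(plan=[[[0,0,0,0,0,-0.04,0.55],[0,0,0,0,0,-0.12,0.55],[0,0,0,0,0,-0.24,0.55],[0,0,0,0,0,-0.4,0.55],[0,0,0,0,0,-0.58,0.55],[0,0,0,0,0,-0.76,0.55],[0,0,0,0,0,-0.92,0.55],[0,0,0,0,0,-1,0.55]]])

```text
t: 16.6
tcp_pos: [0.5515, 0.2035, 0.2557]
tool_rot: [-0.015, 1.0, 0.0, 0.001]
force: [-0.4, 0.6, -0.2]
finger_gap: 0.45
```

Run:
```python
from station import status,snapshot
from h import *
import cv2
st=status.sense();s=snapshot("wrist");t=snapshot("scene");np.savez("w6.npz",**s);np.savez("s6.npz",**t)
c=cv2.resize(t["img"][130:250,260:380],(420,420),interpolation=cv2.INTER_CUBIC)
cv2.imwrite("pics/w6.png",cv2.resize(np.hstack([s["img"],c]),(800,343))[...,::-1]); print(st["tcp_pos"],st["force"])
P=cloud(s);H,S,V=cv2.split(cv2.cvtColor(s["img"],cv2.COLOR_RGB2HSV))
k=(H<20)&(S>120)&(P[...,2]>.17)&(P[...,2]<.22)&(abs(P[...,1]-.2)<.05)&(abs(P[...,0]-.55)<.1);q=P[k]
print("bar",q.mean(0),np.percentile(q,[1,99],axis=0).round(4).tolist())
```

```text
[0.55149906 0.2034928  0.25574694] [-0.38929092  0.55763751 -0.17723148]
bar [0.54365943 0.20273337 0.19969273] [[0.4826, 0.1963, 0.1957], [0.6179, 0.2092, 0.2018]]
```

View pics/w6.png

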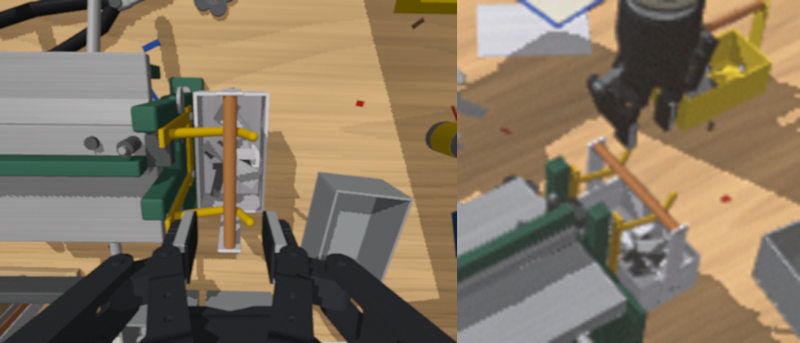

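The tote is hung: the bar lies across both prongs at (230,130) and (230,213) in the picture, centre z ≈ 0.195, y 0.203, x 0.550, and the tote is upright.

Next is the lever. Correcting the surface points for the 11.5 mm radius, the two views give the grip centre as (0.400, −0.268, 0.094), against an expected z of 0.095. I'll travel over the machine with the tips above 0.27.

Request:
move_arm(plan=[[[0,0,0,0.02,-0.06,0,0.55],[0,0,0,0.05,-0.18,0,0.55],[0,0,0,0.09,-0.32,0,0.55],[0,0,0,0.13,-0.46,0,0.55],[0,0,0,0.18,-0.6,0,0.4],[0,0,0,0.22,-0.74,0,0.2],[0,0,0,0.26,-0.87,0,0.1],[0,0,0,0.3,-1,0,0.1]]])

```text
t: 17.7
tcp_pos: [0.5237, 0.1016, 0.2541]
tool_rot: [-0.015, 1.0, -0.0, 0.0]
force: [-0.2, -0.1, 0.1]
finger_gap: 0.898
```

Request:
move_arm(plan=[[[0,0,0,0.04,-0.13,0,0.1],[0,0,0,0.08,-0.26,0,0.1],[0,0,0,0.12,-0.39,0,0.1],[0,0,0,0.16,-0.52,0,0.1],[0,0,0,0.2,-0.65,0,0.1],[0,0,0,0.24,-0.78,0,0.1],[0,0,0,0.27,-0.9,0,0.1],[0,0,0,0.3,-1,0,0.1]]])

```text
t: 18.7
tcp_pos: [0.4967, 0.0009, 0.254]
tool_rot: [-0.015, 1.0, -0.0, 0.0]
force: [-0.2, -0.4, 0.1]
finger_gap: 0.901
```

Request:
move_arm(plan=[[[0,0,0.05,0.04,-0.13,0,0.1],[0,0,0.15,0.08,-0.26,0,0.1],[0,0,0.3,0.12,-0.39,0,0.1],[0,0,0.45,0.16,-0.52,0,0.1],[0,0,0.6,0.2,-0.65,0,0.1],[0,0,0.75,0.24,-0.78,0,0.1],[0,0,0.9,0.27,-0.9,0,0.1],[0,0,1,0.3,-1,0,0.1]]])

```text
t: 19.7
tcp_pos: [0.4696, -0.1, 0.2541]
tool_rot: [0.371, 0.929, -0.0, 0.0]
force: [0.0, -0.1, 0.3]
finger_gap: 0.902
```

Run:
```python
from station import status
from h import *
st=status.sense();print(st["t"],st["tcp_pos"],st["q"].round(2),plan(st,[.4005,-.274,.2],.028))
```

```text
19.7 [ 0.46957965 -0.10001091  0.25405608] [-0.44  0.28  1.73 -0.    1.13 -1.25] (array([1.17976518e-04, 2.54067166e-04, 9.96182935e-01]), array([-0.69850607, -1.73676858,  0.54069426]))
```

Request:
move_arm(plan=[[[0,0,0.06,-0.04,-0.1,0,0.1],[0,0,0.18,-0.09,-0.22,0,0.1],[0,0,0.32,-0.14,-0.35,0,0.1],[0,0,0.47,-0.2,-0.5,0,0.1],[0,0,0.62,-0.26,-0.65,0,0.1],[0,0,0.78,-0.32,-0.8,0,0.1],[0,0,0.92,-0.37,-0.93,0,0.1],[0,0,1,-0.4,-1,0,0.1]]])

```text
t: 20.7
tcp_pos: [0.4298, -0.2003, 0.254]
tool_rot: [0.698, 0.716, -0.0, 0.0]
force: [0.2, 1.1, -0.5]
finger_gap: 0.9
```

Run:
```python
from station import status
from h import *
st=status.sense();print(st["t"],st["tcp_pos"],st["q"].round(2),plan(st,[.4005,-.274,.18],.028))
```

```text
20.7 [ 0.42978228 -0.20026273  0.25402088] [-0.67  0.27  1.75 -0.    1.12 -0.7 ] (array([-9.22722713e-05,  1.97216618e-04, -3.14547879e-03]), array([-0.72954282, -0.31149663,  0.74034442]))
```

Request:
move_arm(plan=[[[0,0,0,-0.08,-0.03,0,0.1],[0,0,0,-0.2,-0.09,0,0.1],[0,0,0,-0.33,-0.14,0.05,0.1],[0,0,0,-0.46,-0.2,0.15,0.1],[0,0,0,-0.58,-0.25,0.28,0.1],[0,0,0,-0.67,-0.29,0.42,0.1],[0,0,0,-0.72,-0.31,0.52,0.1],[0,0,0,-0.73,-0.31,0.58,0.1]]])

```text
t: 21.7
tcp_pos: [0.4011, -0.2732, 0.195]
tool_rot: [0.697, 0.717, 0.0, -0.001]
force: [0.6, 0.3, -0.9]
finger_gap: 0.901
```

Run:
```python
from station import status,snapshot
from h import *
import cv2
st=status.sense();s=snapshot("wrist");t=snapshot("scene");np.savez("w7.npz",**s);np.savez("s7.npz",**t)
c=cv2.resize(t["img"][170:290,110:230],(420,420),interpolation=cv2.INTER_CUBIC)
cv2.imwrite("pics/w7.png",cv2.resize(np.hstack([s["img"],c]),(800,343))[...,::-1]); print(st["tcp_pos"],st["force"])
P=cloud(s);H,S,V=cv2.split(cv2.cvtColor(s["img"],cv2.COLOR_RGB2HSV))
k=((H<6)|(H>174))&(S>140)&(P[...,2]>.07)&(P[...,2]<.125)&(abs(P[...,1]+.27)<.07)&(abs(P[...,0]-.4)<.05);q=P[k]
print("grip",len(q),np.percentile(q,[1,50,99],axis=0).round(4).tolist(), s["T"][:3,3],cv2.fitLine(q[:,:2].astype(np.float32),cv2.DIST_HUBER,0,.001,.001).ravel())
```

```text
[ 0.40110252 -0.27316622  0.19499622] [ 0.55834922  0.28121401 -0.88821266]
grip 2399 [[0.3912, -0.308, 0.0979], [0.4013, -0.2646, 0.1037], [0.4112, -0.2272, 0.1062]] [ 0.39949549 -0.19277593  0.35509104] [ 0.0163396  -0.9998665   0.40124312 -0.2654872 ]
```

View pics/w7.png

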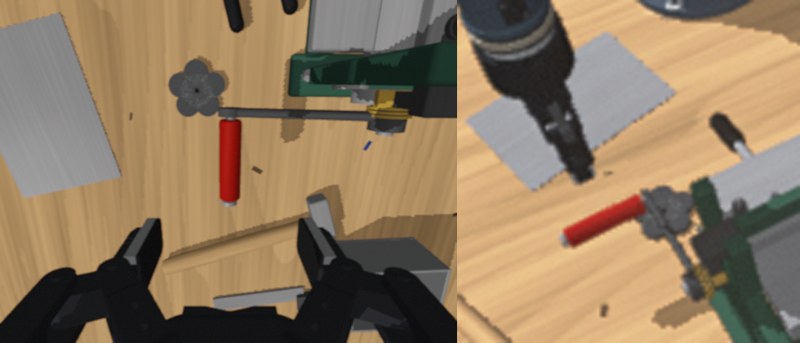

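The red grip is at picture (230,160), centred between the pads. It measures (0.401, −0.268) with its top at z 0.106, so its centre is at 0.0945, and the tool is aligned. Descend and grip.

Request:
move_arm(plan=[[[0,0,0,0,0,0.08,0.1],[0,0,0,0,0,0.22,0.1],[0,0,0,0,0,0.37,0.1],[0,0,0,0,0,0.52,0.1],[0,0,0,0,0,0.67,0.1],[0,0,0,0,0,0.81,0.1],[0,0,0,0,0,0.92,0.1],[0,0,0,0,0,1,0.1]]])

```text
t: 22.8
tcp_pos: [0.4014, -0.2731, 0.0953]
tool_rot: [0.697, 0.717, 0.0, -0.0]
force: [0.4, 0.1, 0.2]
finger_gap: 0.898
```

Request:
move_arm(plan=[[[0,0,0,0,0,0.06,0.1],[0,0,0,0,0,0.13,0.1],[0,0,0,0,0,0.2,0.1],[0,0,0,0,0,0.27,0.1],[0,0,0,0,0,0.33,0.1],[0,0,0,0,0,0.37,0.1],[0,0,0,0,0,0.39,0.1],[0,0,0,0,0,0.4,0.1]]])

```text
t: 23.8
tcp_pos: [0.4015, -0.2732, 0.0559]
tool_rot: [0.697, 0.717, -0.0, 0.0]
force: [0.0, -0.7, -0.5]
finger_gap: 0.901
```

Request:
move_arm(plan=[[[0,0,0,0,0,0,0.4],[0,0,0,0,0,0,0.6],[0,0,0,0,0,0,0.8],[0,0,0,0,0,0,1],[0,0,0,0,0,0,1],[0,0,0,0,0,0,1],[0,0,0,0,0,0,1],[0,0,0,0,0,0,1]]], force=70)

```text
t: 24.8
tcp_pos: [0.4013, -0.2732, 0.056]
tool_rot: [0.697, 0.717, -0.0, -0.0]
force: [-2.5, -1.2, 2.1]
finger_gap: 0.246
```

Run:
```python
from station import status
from h import *
st=status.sense();print(st["t"],st["tcp_pos"],st["tool_rot"],st["force"],st["finger_gap"])
r=R.from_quat(st["tool_rot"]);th=.026;q0=0.0
mx=np.array([np.cos(th),np.sin(th),0])
f=lambda q:-.14*np.cos(q-.179)*mx+np.array([0,0,.14*np.sin(q-.179)])
for q in np.linspace(0,1.75,33)[1:]:print(q.round(3),(r.inv().apply(f(q)-f(0))/.1).round(3))
```

```text
24.8 [ 0.40128248 -0.27323052  0.05604212] [ 6.96635161e-01  7.17425560e-01 -1.04038387e-04 -8.50706710e-05] [-2.46722706 -1.19610355  2.0542387 ] 0.24644949269142727
0.055 [ 0.    -0.012 -0.076]
0.109 [ 0.    -0.019 -0.152]
0.164 [ 0.    -0.022 -0.228]
0.219 [ 0.    -0.021 -0.305]
0.273 [ 0.    -0.016 -0.381]
0.328 [ 0.    -0.007 -0.457]
0.383 [-0.     0.006 -0.533]
0.438 [-0.     0.024 -0.607]
0.492 [-0.     0.046 -0.681]
0.547 [-0.     0.071 -0.753]
0.602 [-0.     0.101 -0.823]
0.656 [-0.     0.134 -0.892]
0.711 [-0.001  0.171 -0.959]
0.766 [-1.000e-03  2.110e-01 -1.024e+00]
0.82 [-1.000e-03  2.560e-01 -1.087e+00]
0.875 [-1.000e-03  3.030e-01 -1.147e+00]
0.93 [-1.000e-03  3.540e-01 -1.204e+00]
0.984 [-1.000e-03  4.070e-01 -1.259e+00]
1.039 [-0.002  0.464 -1.31 ]
1.094 [-0.002  0.523 -1.359]
1.148 [-0.002  0.585 -1.404]
1.203 [-0.002  0.649 -1.445]
1.258 [-0.002  0.716 -1.483]
1.312 [-0.003  0.784 -1.518]
1.367 [-0.003  0.855 -1.548]
1.422 [-0.003  0.926 -1.575]
1.477 [-0.003  0.999 -1.598]
1.531 [-0.004  1.074 -1.616]
1.586 [-0.004  1.149 -1.631]
1.641 [-0.004  1.225 -1.641]
1.695 [-0.004  1.301 -1.648]
1.75 [-0.005  1.377 -1.65 ]
```

The grip is held (gap 0.246, about 21–23 mm). I'll swing along the arc, the first quarter first.

Request:
move_arm(plan=[[[0,0,0,0,-0.012,-0.076,1],[0,0,0,0,-0.019,-0.152,1],[0,0,0,0,-0.022,-0.228,1],[0,0,0,0,-0.021,-0.305,1],[0,0,0,0,-0.016,-0.381,1],[0,0,0,0,-0.007,-0.457,1],[0,0,0,0,0.006,-0.533,1],[0,0,0,0,0.024,-0.607,1]]])

```text
t: 25.8
tcp_pos: [0.4032, -0.2731, 0.1173]
tool_rot: [0.696, 0.718, -0.0, -0.0]
force: [-3.9, -3.9, -5.2]
finger_gap: 0.245
```

Request:
move_arm(plan=[[[0,0,0,0,0.022,-0.074,1],[0,0,0,0,0.047,-0.146,1],[0,0,0,0,0.077,-0.216,1],[0,0,0,0,0.11,-0.285,1],[0,0,0,0,0.147,-0.352,1],[0,0,0,0,0.187,-0.417,1],[0,0,0,0,0.232,-0.48,1],[0,0,0,0,0.279,-0.54,1]]])

```text
t: 26.8
tcp_pos: [0.4307, -0.2725, 0.1714]
tool_rot: [0.696, 0.718, -0.001, -0.0]
force: [-5.1, -4.3, -3.3]
finger_gap: 0.249
```

Request:
move_arm(plan=[[[0,0,0,0,0.051,-0.057,1],[0,0,0,0,0.104,-0.112,1],[0,0,0,0,0.161,-0.163,1],[0,0,0,0,0.22,-0.212,1],[0,0,0,0,0.282,-0.257,1],[0,0,0,0,0.346,-0.298,1],[0,0,0,0,0.413,-0.336,1],[0,0,0,0,0.481,-0.371,1]]])

```text
t: 27.8
tcp_pos: [0.4791, -0.2716, 0.2091]
tool_rot: [0.696, 0.718, -0.001, 0.0]
force: [-3.2, -3.6, 0.0]
finger_gap: 0.246
```

Run:
```python
from station import status,snapshot
from h import *
import cv2
st=status.sense();print(st["t"],st["tcp_pos"],st["tool_rot"],st["force"],st["finger_gap"])
g=st["tcp_pos"]+[0,0,.0385]; print("grip rel pivot",g-[.539,-.269,.12],"R",np.hypot(g[0]-.539,g[2]-.12))
t=snapshot("scene");np.savez("s8.npz",**t);P=cloud(t);H,S,V=cv2.split(cv2.cvtColor(t["img"],cv2.COLOR_RGB2HSV))
k=((H<6)|(H>174))&(S>140)&(P[...,2]>.15)&(P[...,2]<.3)&(abs(P[...,1]+.27)<.07)&(abs(P[...,0]-.5)<.1);q=P[k]
print(len(q),np.percentile(q,[1,50,99],axis=0).round(4).tolist())
```

```text
27.8 [ 0.47906083 -0.27162865  0.20907525] [ 6.96452748e-01  7.17601481e-01 -1.23924210e-03  3.85373086e-04] [-3.24416896 -3.64333848  0.00901905] 0.24634627379951604
grip rel pivot [-0.05993917 -0.00262865  0.12757525] R 0.1409544172465223
159 [[0.4748, -0.3071, 0.245], [0.4863, -0.283, 0.2546], [0.5022, -0.2276, 0.2876]]
```

The grip is at radius 0.141 m from the pivot, q ≈ 1.31, with low forces. Final arc to the top.

Request:
move_arm(plan=[[[0,0,0,0,0.071,-0.03,1],[0,0,0,0,0.142,-0.057,1],[0,0,0,0,0.215,-0.08,1],[0,0,0,0,0.29,-0.098,1],[0,0,0,0,0.365,-0.113,1],[0,0,0,0,0.441,-0.123,1],[0,0,0,0,0.517,-0.13,1],[0,0,0,0,0.593,-0.132,1]]])

```text
t: 28.85
tcp_pos: [0.5394, -0.2704, 0.2224]
tool_rot: [0.697, 0.717, -0.001, 0.002]
force: [-2.1, -4.8, -0.4]
finger_gap: 0.25
```

Request:
move_arm(plan=[[[0,0,0,0,0,0,1],[0,0,0,0,0,0,1],[0,0,0,0,0,0,1],[0,0,0,0,0,0,1],[0,0,0,0,0,0,1],[0,0,0,0,0,0,1],[0,0,0,0,0,0,1],[0,0,0,0,0,0,1]]])

```text
t: 29.85
tcp_pos: [0.5393, -0.2704, 0.2224]
tool_rot: [0.697, 0.717, -0.0, 0.002]
force: [-1.9, -4.4, 1.6]
finger_gap: 0.243
```

Run:
```python
from station import status,snapshot
from h import *
import cv2
st=status.sense();print(st["t"],st["tcp_pos"],st["force"],st["finger_gap"])
g=st["tcp_pos"]+[0,0,.0385]-[.539,-.269,.12]; print("rel pivot",g,"q",np.arctan2(g[2],-g[0])+.179)
t=snapshot("scene");np.savez("s9.npz",**t);o=snapshot("top");np.savez("t9.npz",**o)
for n,m in(("s",t),("t",o)):
    P=cloud(m);H,S,V=cv2.split(cv2.cvtColor(m["img"],cv2.COLOR_RGB2HSV))
    k=((H<6)|(H>174))&(S>140)&(P[...,2]>.2)&(P[...,2]<.3)&(abs(P[...,1]+.27)<.07)&(abs(P[...,0]-.53)<.1);q=P[k]
    if len(q):print(n,len(q),np.percentile(q,[2,50,98],axis=0).round(4).tolist())
    k=(H<20)&(S>120)&(P[...,2]>.18)&(P[...,2]<.22)&(abs(P[...,1]-.2)<.05)&(abs(P[...,0]-.55)<.1);q=P[k]
    if len(q):print(n,"bar",len(q),np.percentile(q,[1,50,99],axis=0).round(4).tolist())
cv2.imwrite("pics/f.png",np.vstack([cv2.resize(t["img"][120:310,120:400],(800,543))])[...,::-1])
```

```text
29.85 [ 0.53933877 -0.27043886  0.22242588] [-1.87907774 -4.42750112  1.59927046] 0.24326515540293725
rel pivot [ 0.00033877 -0.00143886  0.14092588] q 1.752200187146423
s 180 [[0.5346, -0.3051, 0.2572], [0.5461, -0.2507, 0.2683], [0.552, -0.2261, 0.2726]]
s bar 145 [[0.4906, 0.1947, 0.1893], [0.5543, 0.2004, 0.199], [0.6161, 0.2164, 0.2036]]
t bar 90 [[0.4849, 0.1859, 0.1913], [0.5616, 0.2019, 0.2018], [0.6132, 0.2111, 0.2087]]
```

View pics/f.png

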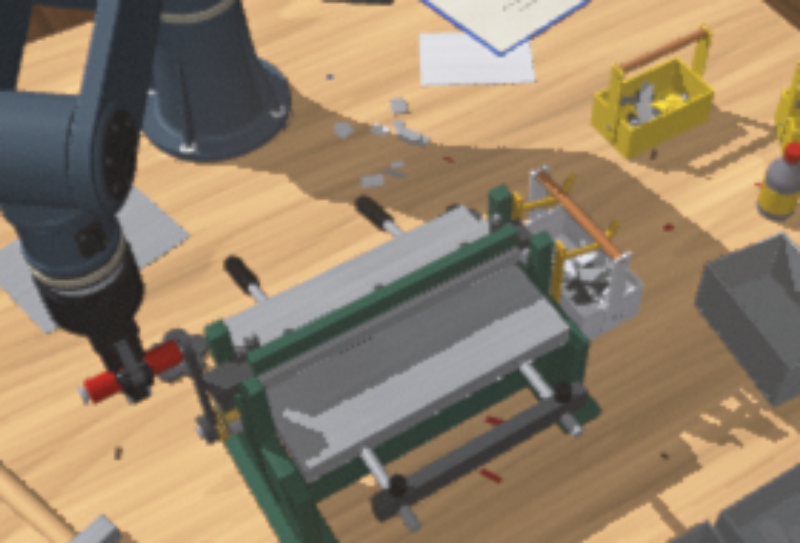

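The picture shows the tote upright on both prongs around (580,240). The lever is up with the gripper holding the red grip around (135,370), and the bystanders in view look untouched. Scene depth also puts the grip at x ≈ 0.539, directly above the pivot. Handing in.

```bash
python3 -c "
from station import manip; print(manip.sign_off())"
```

```text
the job is handed in; nothing more can be done
None
```

The tote is hung on the double hook, and the lever is up with the arm still holding the red grip. I handed the job in at about 30 s of the 58 s allowed.

- **Tote:** its bar lies across both prongs at about x 0.550, y 0.203, z 0.195 m. The last picture shows it hanging upright, still full.
- **Lever:** the last check gave cam_lever ≈ 1.752 against 1.75 at the top, with the gripper closed on the grip. The scene camera also put the grip directly above the pivot. I did not measure the beam's lift itself; it follows from the angle.
- **Forces:** the readings after each move stayed under about 8 N.
- **Bystanders:** nothing I could see had moved, but I did not measure each one.

**What disagreed:** the first grasp closed on nothing, without disturbing the tote. Two cameras showed the real fingertips about 43 mm farther back than the stated tool geometry. I corrected every later height by that amount, and the contacts at the bar, hook and grip then matched.

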